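# Wind down a spice stand's screw foot and put its top tray on

## Task

One foot of the two-tier spice stand hangs in the air. Turn its tommy bar clockwise (a fingertip can push it round) until that foot just bears on the worktop, without jacking the stand up off its other feet. Then set the wooden tray on the stand so that all four corner holes drop over their posts and it rests on the collars; do not drag the stand about or knock over the tin and shakers on it.

Things in the scene. Friction and masses are not known exactly. Their poses are not given: they have to be found in the camera images.
- stand: Lower tier, loose, 2.2 kg: pale wooden deck 170 (x) by 330 (y) mm, 11 mm lip, deck top 44 mm up, dark steel frame. Origin on the worktop plane under the deck's middle; x points away from the robot at yaw 0, y along its length, z up. Plain rubber feet at (-62, 142), (62, 142), (62, -142) mm reach z = 0; the fourth, at (-62, -142), is the screw foot. Posts: see tray_seat.
- screw_foot: Screw foot at (-62, -142) mm of the stand: black rubber pad 30 mm wide, threaded steel spindle that runs up through a brass boss 24 mm wide (top 54 mm above the worktop) to a steel head 20 mm wide with a tommy bar through it. Origin at foot_pad, z up, y along the bar. It turns and moves up or down as one with the thread.
- foot_pad (a point): Middle of the underside of the screw foot's pad, on the spindle's axis. It is level with the other three feet when its height over the worktop is 0.
- bar_middle (a point): Middle of the horizontal tommy bar, on the spindle's axis, 98 mm above foot_pad. The bar is 8 mm thick with a black ball 14 mm wide at each end, ball centres 41 mm from the axis. Under it is free air down to the deck, 44 mm above the worktop, and its boss. The nearest post is 70 mm from the axis; its tip is at 138 mm.
- foot_turn (a joint): Turn of the screw foot, rad, growing clockwise seen from above; the bar's direction is the stand's yaw + pi/2 minus this. Clockwise lowers the foot 5 mm a turn. 0: fully raised, pad 10 mm up; 12.57 (two turns): pad level with the other feet, starts to bear; 16: end of thread. Starts between 3.8 and 8.2, stays where left, takes about 0.05 N m to turn, more once the pad bears.
- tray: Upper tray, loose, 0.4 kg, lying level on the worktop: a pale wooden plate 125 mm (x) by 190 mm (y), 6 mm thick, lip to 18 mm, with four 16 mm holes at x = +-42, y = +-75 mm. Origin in the middle of the plate's underside, 2 mm above the worktop on small rubber feet; z up. A dark bow handle stands across its middle along y: legs at y = +-45 mm. Either way round fits the stand.
- tray_grip (a point): Middle of the handle's wooden grip, 70 mm above the tray's underside: a bar 14 mm thick and 52 mm long along the tray's y.
- tray_seat (a point): Where the tray's origin comes when seated: over the stand's middle, 110 mm above its origin, level with the tops of the post collars. Posts stand at x = +-42, y = +-75 mm of the stand: 14 mm thick up to a collar 26 mm wide (top at 110 mm), above it a round-ended pin 10 mm thick and 28 mm tall.
- tin: Tin with a green and white label, 76 mm wide, 58 mm tall, standing on the lower tier; origin in the middle of its underside.
- shaker_a: Glass shaker, 38 mm wide, 59 mm tall, pale filling, standing on the lower tier; origin in the middle of its underside.
- shaker_b: Glass shaker, 38 mm wide, 59 mm tall, grey filling, standing on the lower tier; origin in the middle of its underside.

How it is judged:
On the way, in this order (a step that is already met when the one before it is completed fails the run):
1. the screw foot is wound down until it bears on the worktop, not more than 2 mm past level with the other feet (z of foot_pad in the frame of stand between -0.002 and 0.0005 m and contact force between screw_foot and anything else above 0.2 N), for 0.2 s.
2. the tray is seated on the stand's posts (horizontal distance between tray and tray_seat below 0.006 m and z of tray in the frame of tray_seat below 0.003 m and angle between the z axis of tray and the z axis of stand, either way round below 0.03 rad and angle between the y axis of tray and the y axis of stand, either way round below 0.1 rad), for 0.2 s.
At the end, for the whole second after the job is handed in: The screw foot bears on the worktop (over 0.2 N), at most 2 mm past level with the other feet; the stand is level within 0.02 rad; the tray rests on all four collars (3 mm in height, 6 mm sideways, 0.03 rad) with its holes over the posts; all at rest and released (all of step 1 and all of step 2 and angle between stand's own z axis and vertical below 0.02 rad and z of tray in the frame of tray_seat above -0.003 m and linear speed of each of tray, stand below 0.02 m/s); the robot touches nothing.
It fails at once if the stand is dragged more than 50 mm (distance of stand from where it was at the start of the episode above 0.05 m).
It fails at once if the tin or a shaker is upset (angle between any of tin, shaker_a, shaker_b's own z axis and vertical above 0.5 rad).
It also fails if it takes over 64 s, if anything falls off the work surface, if the arm or the gripper's body presses on something with over 40 N, if the wrist force passes 120 N, or if a joint passes its speed limit or range.

## Robot

A 6-joint arm with a two-finger parallel gripper is mounted at the origin on a cart in front of the work surface, level with it; the furniture and walls round the work are solid. World frame = base frame: x ahead of the robot, y to its left, z up, the work surface at z = 0. Lengths are in m, angles in rad, forces in N, time in s.
With the tool pointing down it reaches from about 0.25 to 0.775 m from the base axis. Payload 4 kg.
Tool frame: the origin (TCP) lies on the centre line of the jaws, within the pads' length; the fingertips stand 14 mm ahead of it and the grasp point (between the pads) lies 5 mm behind it (robot.tcp_to_tips is the distance from the TCP to the fingertips, in m); z points along the fingers, y is the line along which they close (so a half turn about z gives the same grasp; the last joint's range is limited). The gripper opens to 94 mm and grips with 3 to 60 N. Pads are 16 mm wide; open, the fingers measure 119 mm over their backs; the gripper's body (75 mm by 177 mm) begins 78 mm behind the grasp point.
Start: joints at [1.075, 0.087, 1.371, -0, 1.684, -0.103], TCP at [0.211, 0.508, 0.22] pointing down, gripper open.
Joint ranges: [-3.1, 3.1], [-0.76, 2.03], [0.27, 2.55], [-1.08, 4.22], [0.17, 2.65], [-2.57, 2.57]. Speed limits (rad/s): [2.79, 2.79, 3.14, 3.14, 3.14, 3.14].

## Interface

Orientations are given as [roll, pitch, yaw] about the fixed x, y, z axes, in that order (R = Rz(yaw) Ry(pitch) Rx(roll)).
In Python, from bench import robot gives the robot as it stands.
- The arm moves only by the tool carry_out, never from a script. Its argument "increments" is a list of rows, each a list of 3 entries, a list of its own where there are three numbers: the closure in counts, from 0 (fully open) to 255 (shut), then the shift along the tool's x, y, z in mm, then the turn about the tool's z in degrees. In form: [[fingers, [dx, dy, dz], twist], ...]. A call has 1 to 8 rows; each row shifts and turns the commanded pose from where the row before left it, along the tool's axes as they then stand; what a row does not reach is not made up. A row lasts 1/10 s, in which the tool goes at most 50 mm and 8.59 degrees, less where a joint would pass 70% of its speed; a pose out of reach is approached as far as the arm can. A call with a gripper value outside its range is refused whole. The fingers move at their own pace and stop on an object; the grip force is fixed at half the most. Time passes only in rows, so rows that do not move let the fingers close. It gives the time, the measured TCP pose, the force, the opening and the grip force at its end, in the units of the state.
- robot.get_obs(): the state, without advancing time (a new reading comes with each control period).
- robot.snapshot(name): name is "scene" or "top"; returns the picture (420x560x3 uint8, blue, green, red); there is no depth.
- robot.get_calibration(name): a dict with "vfov" (degrees; the focal length in pixels is half the picture's height over the tangent of half this angle, whatever the lens; pixels are square), "cx", "cy" (the principal point, pixels), "T" (4x4, takes a point from camera to world coordinates). Camera axes: x right, y down, z forward; pixel columns grow to the right and rows downward; lengths in m; the calibration is good to about 2 mm. A picture is of the moment at which its call begins. get_calibration takes no time and is no camera call.
- robot.close_job(): hands the job in; it is judged then, once.
The state is a dict: "time": time; "joint_positions": joint angles; "qvel": joint speeds; "joint_torque": joint torques, N m; "tool_pos": TCP position; "ee_rot": TCP orientation; "wrist_force": force on the tool from outside, world axes, zero at the start; "wrist_torque": the same for the moment, N m; "width": finger opening in m; "finger_force": force on a finger pad.
Only numpy, scipy, OpenCV 4.12 (cv2) and the standard library are available. Lean on these libraries where they do the work, as an engineer would, in place of code of your own. Each camera call takes 0.05 s, during which the arm holds its last target. There are 200 camera calls.

## Working session

There is one attempt and no reset: what is moved stays moved. The work goes in short steps, Python scripts to look and compute and a tool call to move; the robot and the scene stay as the last step left them, time stands still between calls to the robot, and variables do not carry over. Pictures are saved under pics/ and viewed, at most 10 in all, crops included, and the job is handed in when it is done.

Besides the shell and the picture viewer there is one more tool, called after ">>>" as name(argument=value, ...) on one line, values as JSON. carry_out: Moves the arm, as the interface text tells. Its arguments: {"type":"object","properties":{"increments":{"type":"array","items":{"type":"array"}}},"required":["increments"]}

```bash
mkdir -p pics
cat > h.py <<'E'
import numpy as np,cv2
from bench import robot
def cam(n):
    c=robot.get_calibration(n); f=210/np.tan(np.radians(c['vfov'])/2); return f,c['cx'],c['cy'],np.array(c['T'])
def ray(n,u,v,z):
    f,cx,cy,T=cam(n); d=T[:3,:3]@np.array([(u-cx)/f,(v-cy)/f,1]); o=T[:3,3]
    return o+d*(z-o[2])/d[2]
def proj(n,p):
    f,cx,cy,T=cam(n); q=T[:3,:3].T@(np.array(p)-T[:3,3]); return f*q[0]/q[2]+cx,f*q[1]/q[2]+cy
E
python3 - <<'E'
from h import *
for n in('top','scene'):
    cv2.imwrite(f'pics/{n}0.png',robot.snapshot(n)); print(n,cam(n))
    print({k:v for k,v in robot.get_calibration(n).items() if k!='T'})
o=robot.get_obs();print(o)
E
```

```text
top (np.float64(418.8042097469542), 276.4130006487589, 208.77667950309032, array([[ 0.01084718, -0.99409081,  0.10800831,  0.37904942],
       [-0.99984369, -0.01229084, -0.01270948,  0.04123095],
       [ 0.01396189, -0.10785357, -0.99406875,  0.93528585],
       [ 0.        ,  0.        ,  0.        ,  1.        ]]))
{'vfov': 53.26090257235191, 'cx': 276.4130006487589, 'cy': 208.77667950309032}
scene (np.float64(386.9828446571214), 282.9733172825329, 209.83683317488044, array([[ 0.58182851, -0.56176584,  0.58812815, -0.0152156 ],
       [-0.81322736, -0.39143517,  0.43062717, -0.33017215],
       [-0.01169759, -0.72883308, -0.68459149,  0.6649212 ],
       [ 0.        ,  0.        ,  0.        ,  1.        ]]))
{'vfov': 56.9738016804342, 'cx': 282.9733172825329, 'cy': 209.83683317488044}
{'time': 0.1, 'joint_positions': array([ 1.07490988e+00,  8.78961405e-02,  1.37208219e+00,  2.20686284e-05,
        1.68358640e+00, -1.03107567e-01]), 'qvel': array([-0.0004981 , -0.00155692, -0.00444067, -0.00134838, -0.00144831,
       -0.00032828]), 'joint_torque': array([ 3.00659238e-03, -3.41251767e+01, -3.03302479e+01,  7.20316591e-02,
        3.03498027e-02, -8.18768285e-05]), 'tool_pos': array([0.21029991, 0.50771386, 0.21842358]), 'ee_rot': array([-3.13963331e+00, -2.24792451e-04,  2.74881602e+00]), 'wrist_force': array([-0.16942344, -0.93100018,  0.03161029]), 'wrist_torque': array([ 0.00012634,  0.01562385, -0.00061809]), 'finger_force': 0.0, 'width': 0.09387515087911212}
```

View pics/top0.png

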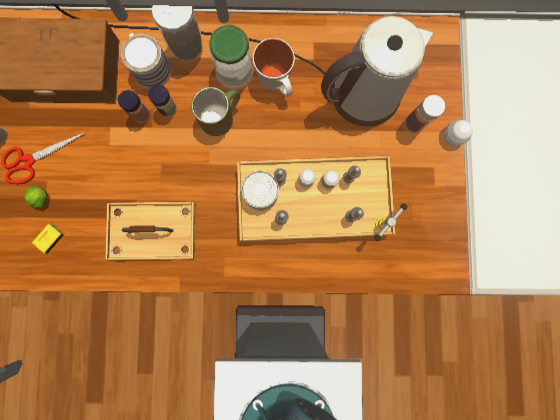

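View pics/scene0.png

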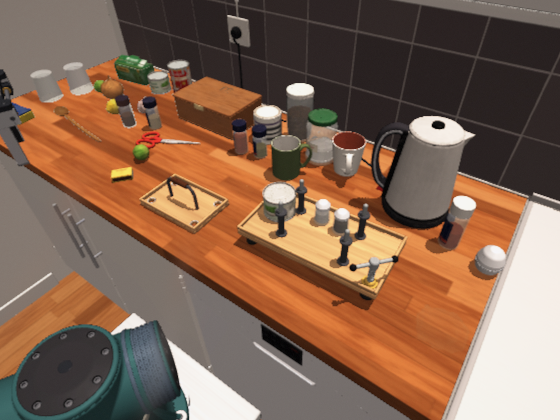

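The top view shows the stand's deck at about (238-394, 157-241), its bar from (378,236) to (405,208), and the tray at (107-194, 203-259) with its grip near (148,229). The scene view agrees with this. Next I'll enlarge both.

Run:
```python
from h import *
a=cv2.imread('pics/top0.png');b=cv2.imread('pics/scene0.png')
c=np.vstack([cv2.resize(a[150:250,230:415],None,fx=4.3,fy=3,interpolation=3)[:, :795],cv2.resize(b[175:305,230:415],None,fx=4.3,fy=2.2,interpolation=3)[:,:795]])
cv2.imwrite('pics/c1.png',c)
def hsv(im): return cv2.cvtColor(im,cv2.COLOR_BGR2HSV)
t=hsv(a)
# pale wood mask
m=cv2.inRange(t,(12,60,150),(28,190,255))
m=cv2.morphologyEx(m,cv2.MORPH_CLOSE,np.ones((9,9)))
cs,_=cv2.findContours(m,cv2.RETR_EXTERNAL,cv2.CHAIN_APPROX_NONE)
for k in cs:
    if cv2.contourArea(k)>2500:
        r=cv2.minAreaRect(k);box=cv2.boxPoints(r)
        z=.055 if r[0][0]>220 else .020
        P=np.array([ray('top',*p,z) for p in box])
        print(r,box.round(1).tolist(),'\n',P.round(3).tolist(),P.mean(0).round(4),np.linalg.norm(P[1]-P[0]),np.linalg.norm(P[2]-P[1]))
# dark blobs in the top view near stand, tray
for nm,(u0,u1,v0,v1) in dict(stand=(236,412,150,250),tray=(105,197,200,262)).items():
    d=cv2.inRange(t[v0:v1,u0:u1],(0,0,0),(180,255,75))
    n,l,s,ce=cv2.connectedComponentsWithStats(d)
    for i in range(1,n):
        if s[i,4]>=8: print(nm,(ce[i]+[u0,v0]).round(1),s[i]+[u0,v0,0,0,0])
```

```text
((117.0, 355.0), (128.0, 234.0), 90.0) [[-0.0, 291.0], [234.0, 291.0], [234.0, 419.0], [0.0, 419.0]] 
 [[0.295, 0.617, 0.02], [0.3, 0.119, 0.02], [0.037, 0.113, 0.02], [0.034, 0.596, 0.02]] [0.1665 0.3613 0.02  ] 0.4985462403301841 0.2625077674084982
((149.00003051757812, 230.50003051757812), (57.878231048583984, 88.73277282714844), 89.25594329833984) [[104.30000305175781, 202.10000610351562], [193.0, 201.0], [193.6999969482422, 258.8999938964844], [105.0, 260.0]] 
 [[0.488, 0.407, 0.02], [0.493, 0.213, 0.02], [0.367, 0.207, 0.02], [0.363, 0.398, 0.02]] [0.428  0.3063 0.02  ] 0.1937190085156729 0.12631916194145493
((334.5, 215.5), (407.0, 449.0), 90.0) [[110.0, 12.0], [559.0, 12.0], [559.0, 419.0], [110.0, 419.0]] 
 [[0.909, 0.403, 0.055], [0.928, -0.601, 0.055], [0.054, -0.546, 0.055], [0.049, 0.357, 0.055]] [ 0.4848 -0.0967  0.055 ] 1.0047001486536165 0.8757628370255063
((83.5, 50.0), (82.0, 167.0), 90.0) [[-0.0, 9.0], [167.0, 9.0], [167.0, 91.0], [0.0, 91.0]] 
 [[0.932, 0.669, 0.02], [0.939, 0.287, 0.02], [0.743, 0.28, 0.02], [0.737, 0.653, 0.02]] [0.8379 0.4724 0.02  ] 0.38201583434949016 0.19653804960279692
stand [376.3 238.4] [375 236   5   5  11]
tray [125.8 230.4] [122 229   9   4  16]
tray [167.7 229.8] [163 229  10   3  20]
```

View pics/c1.png

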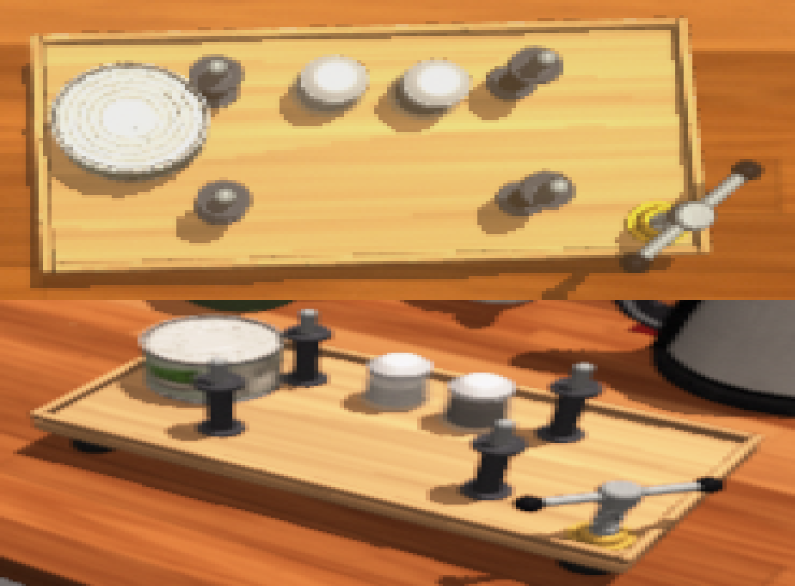

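The enlargement shows the pin tips, the bar balls and the head clearly in both views, so I can triangulate them.

```bash
cat >> h.py <<'E'
def tri(a,b):
    A=[];B=[]
    for n,p in(('top',a),('scene',b)):
        f,cx,cy,T=cam(n);d=T[:3,:3]@np.array([(p[0]-cx)/f,(p[1]-cy)/f,1]);d/=np.linalg.norm(d)
        M=np.eye(3)-np.outer(d,d);A.append(M);B.append(M@T[:3,3])
    x=np.linalg.lstsq(np.vstack(A),np.hstack(B),rcond=None)[0]
    return x
E
python3 - <<'E'
from h import *
top=[(224,66),(547,60),(556,185),(229,197),(745,170),(638,262),(695,215)]
sc=[(309,313),(586,367),(503,424),(222,365),(529,503),(711,485),(621,490)]
sc[4],sc[5]=sc[5],sc[4]
P=[]
for n,(x,y),(X,Y) in zip('p++ p+- p-- p-+ ballR ballL head'.split(),top,sc):
    a=(x/4.3+230,y/3+150);b=(X/4.3+230,(Y-300)/2.2+175)
    p=tri(a,b);P.append(p)
    print(n,p.round(4),'reproj err',np.round(np.array(proj('top',p))-a,1),np.round(np.array(proj('scene',p))-b,1))
P=np.array(P);L=np.array([[42,75],[42,-75],[-42,-75],[-42,75]])/1000
q=np.array([ray('top',x/4.3+230,y/3+150,.136) for x,y in top[:4]])[:,:2]
for Q in(P[:4,:2],q):
    c=Q.mean(0);H=L.T@(Q-c);yaw=np.arctan2(H[0,1]-H[1,0],H[0,0]+H[1,1]);R=np.array([[np.cos(yaw),-np.sin(yaw)],[np.sin(yaw),np.cos(yaw)]])
    print('stand',c,yaw,'res mm',((Q-c-L@R.T)*1000).round(1).tolist(),'axis',c+R@[-.062,-.142])
d=P[4]-P[5];print('bar len',np.linalg.norm(d),'dir',np.degrees(np.arctan2(d[1],d[0])))
# deck outline
a=cv2.imread('pics/top0.png')[150:250,230:400]
for p in[(238.6,161.7),(389.5,156.3),(394.6,232.5),(239.5,240.5)]: print('deck',ray('top',*p,.055).round(4))
g=tri((147.5,229),(182,184));print('grip',g)
b=cv2.imread('pics/scene0.png')[140:235,130:240];t=cv2.imread('pics/top0.png')[195:267,100:200]
cv2.imwrite('pics/c2.png',np.hstack([cv2.resize(t,(400,288),interpolation=3),cv2.resize(b,(333,288),interpolation=3)]))
E
```

```text
p++ [0.5371 0.0214 0.1365] reproj err [-0.3  0.3] [ 0.4 -0.1]
p+- [ 0.5446 -0.1265  0.1358] reproj err [ 0.6 -0.4] [-0.7  0.1]
p-- [ 0.4627 -0.1293  0.1328] reproj err [ 0.1 -0. ] [-0.1  0. ]
p-+ [0.4536 0.0171 0.1318] reproj err [ 0.3 -0.2] [-0.3  0. ]
ballR [ 0.4775 -0.2252  0.1028] reproj err [ 0.5 -0.3] [-0.6  0.1]
ballL [ 0.4144 -0.172   0.1056] reproj err [-0.2  0.1] [ 0.3 -0. ]
head [ 0.4458 -0.1982  0.1093] reproj err [-0.  0.] [ 0. -0.]
stand [ 0.49950406 -0.05433467] 0.05279735971828143 res mm [[-0.3, -1.4], [-0.8, 0.5], [1.2, 2.2], [0.0, -1.2]] axis [ 0.44508419 -0.19940872]
stand [ 0.4991183  -0.05381959] 0.04909061626930442 res mm [[0.4, -2.4], [-1.1, 1.4], [1.4, 2.3], [-0.7, -1.3]] axis [ 0.44416106 -0.19869091]
bar len 0.08263685846462998 dir -40.14027082218043
deck [0.5749 0.1119 0.055 ]
deck [ 0.5913 -0.2121  0.055 ]
deck [ 0.4274 -0.2199  0.055 ]
deck [0.4069 0.1066 0.055 ]
grip [0.42743758 0.29419786 0.07395403]
```

View pics/c2.png

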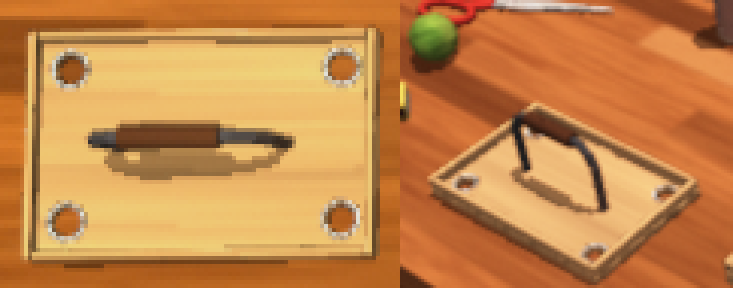

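>>> carry_out(increments=[[147,[-32.5,-37.5,0],0],[147,[-32.5,-37.5,0],0],[147,[-32.5,-37.5,0],0],[147,[-32.5,-37.5,0],0],[147,[-32.5,-37.5,0],0],[147,[-32.5,-37.5,0],0],[147,[-32.5,-37.5,0],0],[147,[-32.5,-37.5,0],0]])

```text
time: 0.9
tool_pos: [0.3357, 0.1296, 0.2192]
ee_rot: [3.141, 0.0, 2.749]
wrist_force: [0.8, 0.2, -0.7]
width: 0.04
finger_force: 0.0
```

>>> carry_out(increments=[[147,[-32.5,-37.5,0],0],[147,[-32.5,-37.5,0],0],[147,[-32.5,-37.5,0],0],[147,[-32.5,-37.5,0],0],[147,[-32.5,-37.5,0],0],[147,[-32.5,-37.5,0],0],[147,[-32.5,-37.5,0],0],[147,[0,0,40],0]])

```text
time: 1.7
tool_pos: [0.4494, -0.2051, 0.1836]
ee_rot: [-3.138, 0.012, 2.743]
wrist_force: [1.1, 0.1, 0.3]
width: 0.0399
finger_force: 0.0
```

Run:
```python
from h import *
h=[(71,70),(342,67),(341,219),(67,220)]
Q=np.array([ray('top',x/4+100,y/4+195,.006) for x,y in h])[:,:2]
L=np.array([[42,75],[42,-75],[-42,-75],[-42,75]])/1000
c=Q.mean(0);H=L.T@(Q-c);yaw=np.arctan2(H[0,1]-H[1,0],H[0,0]+H[1,1]);R=np.array([[np.cos(yaw),-np.sin(yaw)],[np.sin(yaw),np.cos(yaw)]])
print('tray',c,yaw,((Q-c-L@R.T)*1000).round(1).tolist())
print('grip',tri((141.75,228.75),(179.9,181.2)), ray('top',141.75,228.75,.075))
o=robot.get_obs();print(o['time'],o['tool_pos'],o['ee_rot'],o['joint_positions'],o['width'])
```

```text
tray [0.42740231 0.30522598] 0.020778937291052593 [[-0.5, 0.1], [-0.1, 0.3], [-0.2, -0.3], [0.7, -0.2]]
grip [0.42864966 0.30390913 0.07730697] [0.428      0.30538955 0.075     ]
1.7 [ 0.44935465 -0.20514358  0.18358849] [-3.13819701  0.01187205  2.74279985] [-5.41961670e-01 -3.71888822e-02  1.56889691e+00 -1.66763759e-03
  1.59764954e+00 -1.71400001e+00] 0.03993514005584152
```

>>> carry_out(increments=[[147,[0,0,0],0],[147,[0,0,40],0],[147,[0,0,43],0],[147,[0,0,0],0]])

```text
time: 2.1
tool_pos: [0.4415, -0.1948, 0.0912]
ee_rot: [3.139, -0.013, 2.75]
wrist_force: [-1.2, 0.2, -0.6]
width: 0.0399
finger_force: 0.0
```

>>> carry_out(increments=[[147,[0,0,0],8.5],[147,[0,0,0],8.5],[147,[0,0,0],8.5],[147,[0,0,0],8.5],[147,[0,0,0],8.5],[147,[0,0,0],8.5],[147,[0,0,0],8.5],[147,[0,0,0],8.5]])

```text
time: 2.9
tool_pos: [0.4471, -0.1982, 0.1003]
ee_rot: [3.138, 0.002, 1.557]
wrist_force: [0.5, 0.2, -1.5]
width: 0.0403
finger_force: 0.0
```

>>> carry_out(increments=[[147,[0,0,0],8.5],[147,[0,0,0],8.5],[147,[0,0,0],8.5],[147,[0,0,0],8.5],[147,[0,0,0],8.5],[147,[0,0,0],8.5],[147,[0,0,0],8.5],[147,[0,0,0],8.5]])

```text
time: 3.7
tool_pos: [0.4464, -0.1984, 0.0997]
ee_rot: [3.138, -0.001, 0.37]
wrist_force: [-0.7, -1.4, -1.3]
width: 0.0398
finger_force: 1.0
```

>>> carry_out(increments=[[147,[0,0,0],8.5],[147,[0,0,0],8.5],[147,[0,0,0],8.5],[147,[0,0,0],8.5],[147,[0,0,0],8.5],[147,[0,0,0],8.5],[147,[0,0,0],8.5],[147,[0,0,0],8.5]])

```text
time: 4.5
tool_pos: [0.4464, -0.198, 0.0995]
ee_rot: [-3.141, -0.002, -0.816]
wrist_force: [-0.3, -0.5, -2.4]
width: 0.0401
finger_force: 1.1
```

>>> carry_out(increments=[[147,[0,0,0],8.5],[147,[0,0,0],8.5],[147,[0,0,0],8.5],[147,[0,0,0],0]])

```text
time: 4.9
tool_pos: [0.4467, -0.1981, 0.0994]
ee_rot: [-3.139, -0.002, -1.255]
wrist_force: [-1.0, -0.2, 0.7]
width: 0.0399
finger_force: 0.1
```

Run:
```python
from h import *
o=robot.get_obs();print(o['time'],o['tool_pos'],o['ee_rot'],o['joint_positions'],o['wrist_torque'],o['wrist_force'])
a=robot.snapshot('top');b=robot.snapshot('scene')
cv2.imwrite('pics/c3.png',np.hstack([cv2.resize(a[150:265,270:430],(400,288),interpolation=3),cv2.resize(b[195:310,250:410],(400,288),interpolation=3)]))
```

```text
4.9 [ 0.44666144 -0.19810222  0.09942091] [-3.13947215e+00 -2.38942592e-03 -1.25526394e+00] [-5.33555993e-01  4.53399096e-03  1.69812762e+00  1.33244949e-05
  1.43573641e+00  2.29249997e+00] [0.11908135 0.1841871  0.06042315] [-0.98997339 -0.24725936  0.68357714]
```

View pics/c3.png

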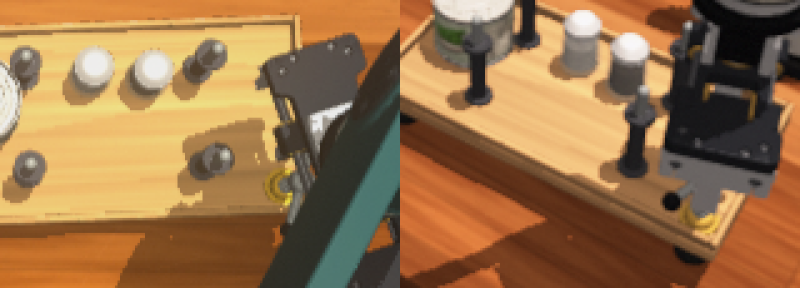

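The scene crop shows the ball at about (359,275), and in the top view it is at about (386,241). The stand has not moved. I'll work out the bar angle from the ball.

Run:
```python
from h import *
p=tri((386,241.2),(358.8,275.4));print(p,np.degrees(np.arctan2(p[1]+.1985,p[0]-.4455)),np.hypot(p[1]+.1985,p[0]-.4455), proj('top',p),proj('scene',p))
p=ray('scene',358.8,275.4,.101);print(p,np.degrees(np.arctan2(p[1]+.1985,p[0]-.4455)))
```

```text
[ 0.40702764 -0.18809073  0.1016959 ] 164.86026797724122 0.03985568113029024 (np.float64(385.7835728970202), np.float64(241.35002093368482)) (np.float64(359.08814462815667), np.float64(275.35297471429504))
[ 0.4071587  -0.18754093  0.101     ] 164.04850315313777
```

>>> carry_out(increments=[[147,[0,0,0],-6],[147,[0,0,-45],0],[147,[0,0,0],-8.5],[147,[0,0,0],-8.5],[147,[0,0,0],-8.5],[147,[0,0,0],-8.5],[147,[0,0,0],-8.5],[147,[0,0,0],-8.5]])

```text
time: 5.8
tool_pos: [0.4461, -0.1981, 0.143]
ee_rot: [3.141, -0.002, -0.253]
wrist_force: [0.4, -0.3, 0.7]
width: 0.0397
finger_force: 0.0
```

>>> carry_out(increments=[[147,[0,0,0],-8.5],[147,[0,0,0],-8.5],[147,[0,0,0],-8.5],[147,[0,0,0],-8.5],[147,[0,0,0],-8.5],[147,[0,0,0],-8.5],[147,[0,0,0],-8.5],[147,[0,0,0],-8.5]])

```text
time: 6.6
tool_pos: [0.4461, -0.1981, 0.1429]
ee_rot: [3.14, -0.0, 0.934]
wrist_force: [0.4, 0.4, 0.0]
width: 0.0396
finger_force: 0.0
```

>>> carry_out(increments=[[147,[0,0,0],-8.5],[147,[0,0,0],-8.5],[147,[0,0,0],-8.5],[147,[0,0,0],-8.5],[147,[0,0,0],-8.5],[147,[0,0,0],-8.5],[147,[0,0,0],-8.5],[147,[0,0,0],-8.5]])

```text
time: 7.4
tool_pos: [0.4461, -0.1981, 0.1429]
ee_rot: [3.14, 0.002, 2.121]
wrist_force: [-0.7, -0.1, 0.2]
width: 0.0397
finger_force: 0.0
```

>>> carry_out(increments=[[147,[0,0,0],-8.5],[147,[0,0,0],-8.5],[147,[0,0,0],-8.5],[147,[0,0,0],-8.5],[147,[0,0,0],-8.5],[147,[0,0,0],-8.5],[147,[0,0,0],-8.5],[147,[0,0,0],-8.5]])

```text
time: 8.2
tool_pos: [0.4461, -0.1981, 0.1429]
ee_rot: [-3.141, 0.002, -2.975]
wrist_force: [0.1, -0.7, 0.1]
width: 0.0399
finger_force: 0.0
```

>>> carry_out(increments=[[147,[0,0,0],-8.5],[147,[0,0,25],0],[147,[0,0,25],0],[147,[0,0,0],8.5],[147,[0,0,0],8.5],[147,[0,0,0],8.5],[147,[0,0,0],8.5],[147,[0,0,0],8.5]])

```text
time: 9.0
tool_pos: [0.4463, -0.1982, 0.0929]
ee_rot: [3.142, 0.002, 2.702]
wrist_force: [-0.3, -0.3, -0.6]
width: 0.0396
finger_force: 0.0
```

>>> carry_out(increments=[[147,[0,0,0],8.5],[147,[0,0,0],8.5],[147,[0,0,0],8.5],[147,[0,0,0],8.5],[147,[0,0,0],8.5],[147,[0,0,0],8.5],[147,[0,0,0],8.5],[147,[0,0,0],8.5]])

```text
time: 9.8
tool_pos: [0.4463, -0.1981, 0.0928]
ee_rot: [3.14, 0.0, 1.515]
wrist_force: [0.3, -0.2, -0.5]
width: 0.0396
finger_force: 1.0
```

>>> carry_out(increments=[[147,[0,0,0],8.5],[147,[0,0,0],8.5],[147,[0,0,0],8.5],[147,[0,0,0],8.5],[147,[0,0,0],8.5],[147,[0,0,0],8.5],[147,[0,0,0],8.5],[147,[0,0,0],8.5]])

```text
time: 10.6
tool_pos: [0.4462, -0.198, 0.0924]
ee_rot: [3.141, -0.001, 0.329]
wrist_force: [0.9, -0.1, -1.4]
width: 0.0399
finger_force: 1.1
```

>>> carry_out(increments=[[147,[0,0,0],8.5],[147,[0,0,0],8.5],[147,[0,0,0],8.5],[147,[0,0,0],8.5],[147,[0,0,0],8.5],[147,[0,0,0],8.5],[147,[0,0,0],8.5],[147,[0,0,0],8.5]])

```text
time: 11.4
tool_pos: [0.4461, -0.1981, 0.0924]
ee_rot: [-3.141, -0.001, -0.858]
wrist_force: [0.4, -0.3, -2.5]
width: 0.0398
finger_force: 1.1
```

Run:
```python
from h import *
o=robot.get_obs();print(o['time'],o['tool_pos'],o['ee_rot'],o['joint_positions'],o['wrist_torque'],o['wrist_force'])
```

```text
11.4 [ 0.44606725 -0.19805145  0.09236547] [-3.14097814e+00 -9.30676691e-04 -8.58168929e-01] [-5.34278893e-01  1.03400102e-02  1.70694664e+00  2.89516958e-04
  1.42322815e+00  1.89464366e+00] [ 0.01529674  0.09310579 -0.01063627] [ 0.35138339 -0.2843746  -2.4769851 ]
```

>>> carry_out(increments=[[147,[0,0,0],8.5],[147,[0,0,0],8.5],[147,[0,0,0],8.5],[147,[0,0,0],0],[147,[0,0,0],-6],[147,[0,0,-50],0],[147,[0,0,0],-8.5],[147,[0,0,0],-8.5]])

```text
time: 12.2
tool_pos: [0.447, -0.1988, 0.1446]
ee_rot: [-3.14, -0.005, -0.887]
wrist_force: [0.3, 0.4, 0.4]
width: 0.0398
finger_force: 0.0
```

>>> carry_out(increments=[[147,[0,0,0],-8.5],[147,[0,0,0],-8.5],[147,[0,0,0],-8.5],[147,[0,0,0],-8.5],[147,[0,0,0],-8.5],[147,[0,0,0],-8.5],[147,[0,0,0],-8.5],[147,[0,0,0],-8.5]])

```text
time: 13.0
tool_pos: [0.446, -0.1982, 0.1426]
ee_rot: [3.141, -0.001, 0.3]
wrist_force: [-0.3, -0.3, 1.1]
width: 0.0401
finger_force: 0.0
```

>>> carry_out(increments=[[147,[0,0,0],-8.5],[147,[0,0,0],-8.5],[147,[0,0,0],-8.5],[147,[0,0,0],-8.5],[147,[0,0,0],0]])

```text
time: 13.5
tool_pos: [0.446, -0.1982, 0.1425]
ee_rot: [3.14, -0.0, 0.885]
wrist_force: [-0.2, -0.1, -1.3]
width: 0.0397
finger_force: 0.0
```

>>> carry_out(increments=[[147,[0,0,0],-8.5],[147,[0,0,0],-8.5],[147,[0,0,0],-8.5],[147,[0,0,0],-8.5],[147,[0,0,0],-8.5],[147,[0,0,0],-8.5],[147,[0,0,0],-8.5],[147,[0,0,0],-8.5]])

```text
time: 14.3
tool_pos: [0.4458, -0.1982, 0.1421]
ee_rot: [3.141, 0.001, 2.074]
wrist_force: [-0.1, 0.7, -0.2]
width: 0.0403
finger_force: 0.0
```

>>> carry_out(increments=[[147,[0,0,0],0],[147,[0,0,25],0],[147,[0,0,25],0],[147,[0,0,0],8.5],[147,[0,0,0],8.5],[147,[0,0,0],8.5],[147,[0,0,0],8.5],[147,[0,0,0],8.5]])

```text
time: 15.1
tool_pos: [0.4454, -0.1974, 0.0911]
ee_rot: [-3.141, -0.002, 1.317]
wrist_force: [1.8, 2.1, -2.2]
width: 0.0394
finger_force: 1.1
```

>>> carry_out(increments=[[147,[0,0,0],8.5],[147,[0,0,0],8.5],[147,[0,0,0],8.5],[147,[0,0,0],8.5],[147,[0,0,0],8.5]])

```text
time: 15.6
tool_pos: [0.4461, -0.1975, 0.0914]
ee_rot: [-3.141, -0.002, 0.575]
wrist_force: [1.8, 2.0, -1.5]
width: 0.0399
finger_force: 1.4
```

Run:
```python
from h import *
o=robot.get_obs();print(o['time'],o['tool_pos'],o['ee_rot'],o['wrist_torque'],o['wrist_force'])
```

```text
15.6 [ 0.44609218 -0.19752906  0.09143638] [-3.14119020e+00 -1.50711799e-03  5.75076418e-01] [ 0.1712603  -0.1952324   0.10119037] [ 1.80930465  1.97038397 -1.49064908]
```

>>> carry_out(increments=[[147,[0,0,0],8.5],[147,[0,0,0],8.5],[147,[0,0,0],8.5],[147,[0,0,0],8.5],[147,[0,0,0],8.5]])

```text
time: 16.1
tool_pos: [0.4465, -0.1975, 0.0914]
ee_rot: [-3.14, -0.002, -0.167]
wrist_force: [2.0, 1.2, -2.1]
width: 0.0398
finger_force: 2.4
```

Run:
```python
from h import *
o=robot.get_obs();print(o['time'],o['tool_pos'],o['ee_rot'],o['wrist_torque'],o['wrist_force'])
a=robot.snapshot('top');b=robot.snapshot('scene')
cv2.imwrite('pics/c4.png',np.hstack([cv2.resize(a[150:265,270:430],(400,288),interpolation=3),cv2.resize(b[195:310,250:410],(400,288),interpolation=3)]))
```

```text
16.1 [ 0.44647428 -0.19752028  0.09140601] [-3.14008667e+00 -1.71508785e-03 -1.66505497e-01] [ 0.2437261  -0.29656368  0.12691877] [ 1.97775057  1.15789159 -2.1374978 ]
```

View pics/c4.png

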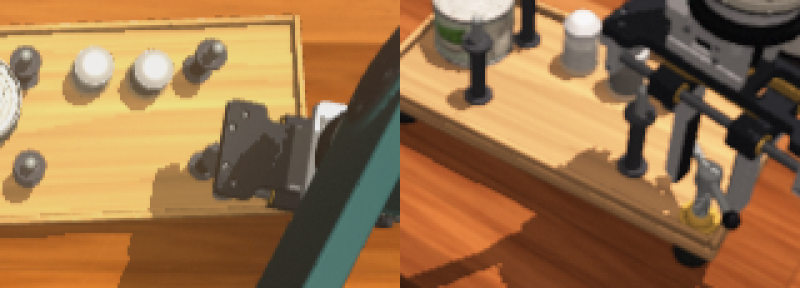

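In the scene crop the ball is now at about (383,282). Finger force has risen to about double, which suggests the foot bears. I'll check the angle, then lift clear.

Run:
```python
from h import *
p=ray('scene',382.8,282.2,.097);a=np.degrees(np.arctan2(p[1]+.1985,p[0]-.4455));print(p,a,np.hypot(p[1]+.1985,p[0]-.4455))
print('turn',[ (np.radians(92.9-a+k*180)) for k in range(0,6)])
```

```text
[ 0.42123677 -0.22839519  0.097     ] -129.06312345059203 0.038502295335936805
turn [np.float64(3.8739873222234684), np.float64(7.015579975813261), np.float64(10.157172629403055), np.float64(13.298765282992848), np.float64(16.440357936582643), np.float64(19.581950590172436)]
```

>>> carry_out(increments=[[147,[0,0,0],-6],[147,[0,0,-40],0],[100,[0,0,-50],0],[0,[0,0,-20],0],[0,[0,0,0],0]])

```text
time: 16.7
tool_pos: [0.4474, -0.1995, 0.2063]
ee_rot: [3.137, -0.008, -0.052]
wrist_force: [-0.7, -0.4, 0.3]
width: 0.0603
finger_force: 0.0
```

>>> carry_out(increments=[[0,[0,0,0],-8.5],[0,[0,0,0],-8.5],[0,[0,0,0],-8.5],[0,[0,0,0],-8.5],[0,[0,0,0],-8.5],[0,[0,0,0],-8.5],[0,[0,0,0],-8.5],[0,[0,0,0],-8.5]])

```text
time: 17.5
tool_pos: [0.4446, -0.1977, 0.199]
ee_rot: [-3.137, -0.0, 1.141]
wrist_force: [0.9, 0.0, -0.0]
width: 0.0941
finger_force: 0.0
```

>>> carry_out(increments=[[0,[0,0,0],-8.5],[0,[0,0,0],-8.5],[0,[0,0,0],-8.5],[0,[0,0,0],-1.2],[0,[40,0,0],0],[0,[40,0,0],0],[0,[40,0,0],0],[0,[40,0,0],0]])

```text
time: 18.3
tool_pos: [0.4399, -0.0368, 0.2001]
ee_rot: [-3.14, -0.0, 1.597]
wrist_force: [0.9, 0.2, 0.3]
width: 0.0938
finger_force: 0.0
```

>>> carry_out(increments=[[0,[45,0,0],0],[0,[45,0,0],0],[0,[45,0,0],0],[0,[45,0,0],0],[0,[45,0,0],0],[0,[45,0,0],0],[0,[45,-5,0],0],[0,[29,-3,0],0]])

```text
time: 19.1
tool_pos: [0.4213, 0.3078, 0.1998]
ee_rot: [-3.139, 0.001, 1.6]
wrist_force: [0.6, 0.1, -0.3]
width: 0.0944
finger_force: 0.0
```

>>> carry_out(increments=[[0,[0,0,0],0],[0,[0,0,0],0],[0,[0,0,0],0]])

```text
time: 19.4
tool_pos: [0.4227, 0.3043, 0.2008]
ee_rot: [-3.141, 0.001, 1.598]
wrist_force: [-0.1, -0.1, -0.4]
width: 0.0945
finger_force: 0.0
```

Run:
```python
from h import *
o=robot.get_obs();print(o['time'],o['tool_pos'],o['ee_rot'],o['joint_positions'][5])
y=o['ee_rot'][2];d=np.array([.4275,.3055])-o['tool_pos'][:2]
print('need dx dy',1000*(d@[np.cos(y),np.sin(y)]),1000*(d@[np.sin(y),-np.cos(y)]),'dz',1000*(o['tool_pos'][2]-.067),'twist',np.degrees(y-(np.pi/2+.021)))
# stand re-measure: pin tips bright blobs in the top view near the expected spots
a=robot.snapshot('top');cv2.imwrite('pics/c5.png',cv2.resize(a[150:250,230:415],None,fx=4.3,fy=4.3,interpolation=3))
```

```text
19.4 [0.42267233 0.30425843 0.20080033] [-3.14065571e+00  1.18107893e-03  1.59848255e+00] 0.4876878503358468
need dx dy 1.1074548341434067 4.860189954766994 dz 133.80032601488776 twist 0.3830924760587471
```

View pics/c5.png

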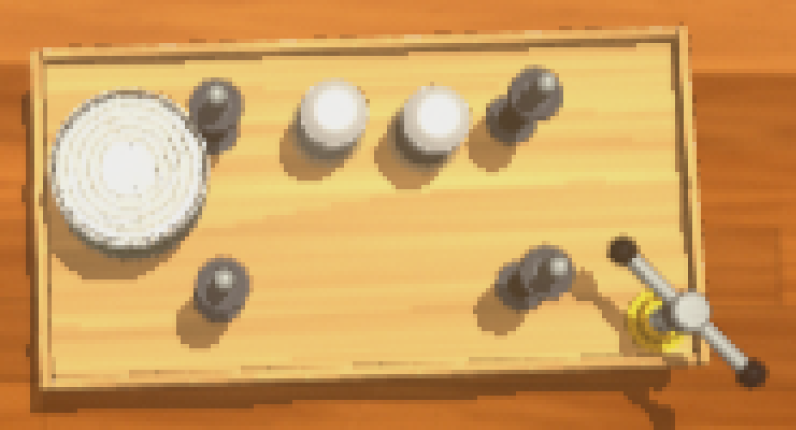

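The view shows the stand in its old place, with post collars at crop pixels (216,105), (537,94), (548,272) and (222,289). The bar balls are at (623,250) and (752,371).

Run:
```python
from h import *
L=np.array([[42,75],[42,-75],[-42,-75],[-42,75]])/1000
def fit(pts,z):
    Q=np.array([ray('top',x/4.3+230,y/4.3+150,z) for x,y in pts])[:,:2]
    c=Q.mean(0);H=L.T@(Q-c);yaw=np.arctan2(H[0,1]-H[1,0],H[0,0]+H[1,1]);R=np.array([[np.cos(yaw),-np.sin(yaw)],[np.sin(yaw),np.cos(yaw)]])
    print('stand',c,yaw,((Q-c-L@R.T)*1000).round(1).tolist())
fit([(216,105),(537,94),(548,272),(222,289)],.110)
b=np.array([ray('top',x/4.3+230,y/4.3+150,.097) for x,y in[(623,250),(752,371)]]);d=b[0]-b[1]
print(np.degrees(np.arctan2(d[1],d[0])),np.linalg.norm(d),b.mean(0))
```

```text
stand [ 0.49923826 -0.05308014] 0.054031717941637 [[0.8, -0.3], [-0.0, -0.3], [0.4, -0.1], [-1.2, 0.6]]
46.73236667925232 0.08186157779237424 [ 0.44583216 -0.19824798  0.097     ]
```

>>> carry_out(increments=[[0,[1,5,40],0.4],[0,[0,0,50],0],[0,[0,0,35],0],[0,[0,0,9],0],[0,[0,0,0],0],[0,[0,0,0],0]])

```text
time: 20.05
tool_pos: [0.4293, 0.3068, 0.0698]
ee_rot: [3.138, -0.002, 1.592]
wrist_force: [-1.1, -0.6, 1.0]
width: 0.0939
finger_force: 0.0
```

>>> carry_out(increments=[[255,[0,0,0],0],[255,[0,0,0],0],[255,[0,0,0],0],[255,[0,0,0],0],[255,[0,0,0],0],[255,[0,0,0],0]])

```text
time: 20.65
tool_pos: [0.4276, 0.3066, 0.0675]
ee_rot: [3.142, -0.0, 1.593]
wrist_force: [0.0, 0.1, -0.3]
width: 0.0494
finger_force: 0.0
```

>>> carry_out(increments=[[255,[0,0,0],0],[255,[0,0,0],0],[255,[0,0,0],0],[255,[0,0,0],0],[255,[0,0,0],0],[255,[0,0,0],0],[255,[0,0,0],0]])

```text
time: 21.35
tool_pos: [0.428, 0.3066, 0.0676]
ee_rot: [3.141, -0.0, 1.593]
wrist_force: [0.6, 0.7, -1.0]
width: 0.0127
finger_force: 30.0
```

>>> carry_out(increments=[[255,[0,0,-20],0],[255,[0,0,-40],0],[255,[0,0,-50],0],[255,[0,0,-50],0],[255,[0,0,-20],0],[255,[0,0,0],0]])

```text
time: 21.95
tool_pos: [0.4289, 0.3074, 0.2514]
ee_rot: [3.135, -0.004, 1.594]
wrist_force: [0.1, 0.6, -4.0]
width: 0.0132
finger_force: 30.0
```

>>> carry_out(increments=[[255,[-25,5,0],0],[255,[-45,8,0],0],[255,[-45,8,0],0],[255,[-45,8,0],0],[255,[-45,8,0],0],[255,[-45,8,0],0],[255,[-45,8,0],0],[255,[-40,6.6,0],0]])

```text
time: 22.75
tool_pos: [0.4935, -0.029, 0.2437]
ee_rot: [-3.136, -0.001, 1.593]
wrist_force: [0.3, 0.1, -3.7]
width: 0.0131
finger_force: 30.0
```

>>> carry_out(increments=[[255,[-25,4,0],0],[255,[0,0,0],-1.7],[255,[0,0,0],0],[255,[0,0,0],0],[255,[0,0,0],0],[255,[0,0,0],0]])

```text
time: 23.35
tool_pos: [0.4992, -0.0509, 0.2473]
ee_rot: [-3.141, -0.0, 1.625]
wrist_force: [0.8, 0.1, -2.9]
width: 0.0131
finger_force: 30.0
```

Run:
```python
from h import *
o=robot.get_obs();print(o['time'],o['tool_pos'],o['ee_rot'],o['width'])
a=robot.snapshot('top');b=robot.snapshot('scene');cv2.imwrite('pics/t6.png',a);cv2.imwrite('pics/s6.png',b)
cv2.imwrite('pics/c6.png',np.hstack([cv2.resize(a[120:270,220:420],(400,300),interpolation=3),cv2.resize(b[100:310,220:420],(400,420),interpolation=3)[:300]]))
```

```text
23.35 [ 0.49922671 -0.05088369  0.24731843] [-3.14141887e+00 -3.05114429e-04  1.62470276e+00] 0.01314500659362731
```

View pics/c6.png

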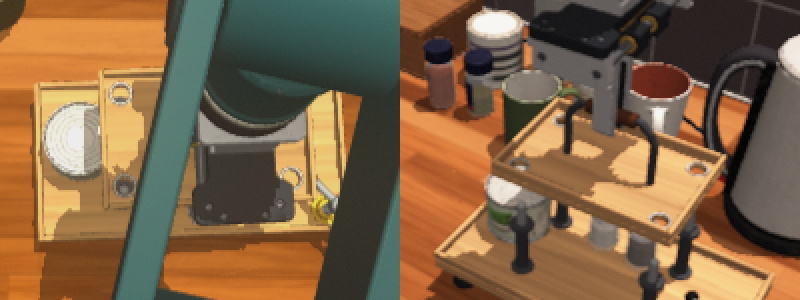

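The top view shows three tray holes at (280,166.5), (282,213) and (365.5,209). The scene view shows all four, and the tray hangs level over the posts. I'll compare hole and pin centres within each camera.

Run:
```python
from h import *
L=np.array([[42,75],[42,-75],[-42,-75],[-42,75]])/1000
def fit(nm,n,pts,z,idx):
    Q=np.array([ray(n,*p,z) for p in pts])[:,:2];l=L[idx]
    lc=l.mean(0);c=Q.mean(0);H=(l-lc).T@(Q-c);yaw=np.arctan2(H[0,1]-H[1,0],H[0,0]+H[1,1]);R=np.array([[np.cos(yaw),-np.sin(yaw)],[np.sin(yaw),np.cos(yaw)]])
    print(nm,n,(c-R@lc).round(4),yaw.round(4),((Q-c-(l-lc)@R.T)*1000).round(1).tolist())
z=.1878
fit('tray','top',[(280,166.5),(365.5,209),(282,213)],z,[0,2,3])
fit('tray','scene',[(299.5,159.5),(368.5,184),(350.5,210),(279.5,184)],z,[0,1,2,3])
fit('pins','scene',[(301.9,180.9),(366.3,205.5),(347,231.4),(281.6,204.5)],.136,[0,1,2,3])
```

```text
tray top [ 0.4995 -0.0512] 0.0569 [[0.4, -0.0], [0.1, -0.3], [-0.5, 0.3]]
tray scene [ 0.5004 -0.051 ] 0.0831 [[3.3, 3.7], [-0.1, -0.9], [-1.2, -0.6], [-2.0, -2.2]]
pins scene [ 0.4982 -0.0555] 0.0613 [[1.6, 0.3], [0.7, 0.1], [-1.0, 2.3], [-1.3, -2.7]]
```

>>> carry_out(increments=[[255,[-2.5,-0.5,20],0],[255,[0,0,15],0],[255,[0,0,0],0],[255,[0,0,5],0],[255,[0,0,5],0],[255,[0,0,5],0],[255,[0,0,0],0],[255,[0,0,0],0]])

```text
time: 24.25
tool_pos: [0.4991, -0.0545, 0.1976]
ee_rot: [3.141, -0.0, 1.623]
wrist_force: [0.3, -0.6, -3.8]
width: 0.0132
finger_force: 30.0
```

Run:
```python
from h import *
o=robot.get_obs();print(o['time'],o['tool_pos'],o['ee_rot'],o['width'],o['wrist_force'],o['wrist_torque'])
a=robot.snapshot('top');b=robot.snapshot('scene');cv2.imwrite('pics/t7.png',a);cv2.imwrite('pics/s7.png',b)
cv2.imwrite('pics/c7.png',np.hstack([cv2.resize(a[140:240,255:355],(400,400),interpolation=3),cv2.resize(b[140:265,255:380],(400,400),interpolation=3)]))
```

```text
24.25 [ 0.49906022 -0.05446213  0.19756409] [ 3.14143069e+00 -4.28897213e-05  1.62303627e+00] 0.01319726900640465 [ 0.333953   -0.5828321  -3.84623812] [-0.09917439  0.11277827  0.00970312]
```

View pics/c7.png

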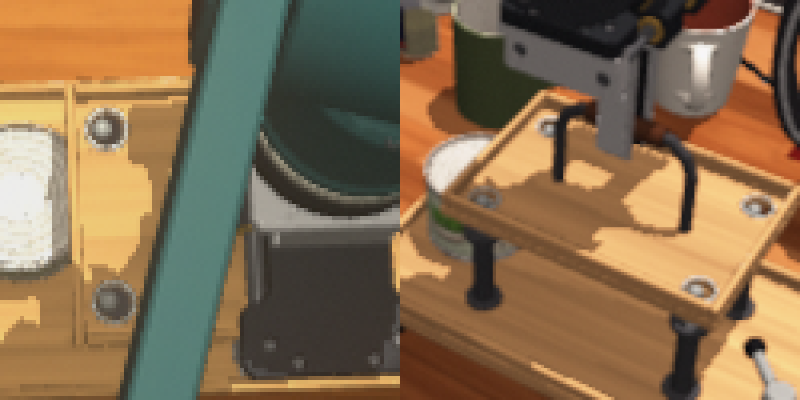

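The pins show inside the left holes in the top view, at crop pixels (105,128) and (112,300). The wrist force is unchanged, so the tray is threaded with no contact. I'll lower it gently.

>>> carry_out(increments=[[255,[0,0,5],0],[255,[0,0,5],0],[255,[0,0,5],0],[255,[0,0,4],0],[255,[0,0,0],0]])

```text
time: 24.85
tool_pos: [0.4984, -0.0543, 0.1773]
ee_rot: [-3.14, -0.001, 1.623]
wrist_force: [-1.0, 0.9, -3.4]
width: 0.0129
finger_force: 30.0
```

>>> carry_out(increments=[[255,[0,0,1.5],0],[255,[0,0,1],0],[255,[0,0,0],0],[255,[0,0,0],0]])

```text
time: 25.25
tool_pos: [0.4993, -0.0544, 0.1763]
ee_rot: [3.141, 0.0, 1.623]
wrist_force: [0.5, 0.6, -1.7]
width: 0.0131
finger_force: 30.0
```

>>> carry_out(increments=[[255,[0,0,0.5],0],[255,[0,0,0],0],[215,[0,0,0],0],[190,[0,0,0],0],[120,[0,0,0],0],[40,[0,0,0],0],[0,[0,0,0],0],[0,[0,0,0],0]])

```text
time: 26.05
tool_pos: [0.499, -0.0544, 0.1755]
ee_rot: [3.142, -0.0, 1.623]
wrist_force: [0.0, -0.2, 0.6]
width: 0.0514
finger_force: 0.0
```

>>> carry_out(increments=[[0,[0,0,0],0],[0,[0,0,-15],0],[0,[0,0,-40],0],[0,[0,0,-45],0],[0,[45,0,0],0],[0,[45,0,0],0],[0,[45,0,0],0],[0,[45,0,0],0]])

```text
time: 26.85
tool_pos: [0.4896, 0.1268, 0.2772]
ee_rot: [3.139, -0.0, 1.622]
wrist_force: [1.2, -0.5, 0.8]
width: 0.094
finger_force: 0.0
```

>>> carry_out(increments=[[0,[45,0,0],0],[0,[45,0,0],0],[0,[45,0,0],0],[0,[0,0,0],0],[0,[0,0,0],0],[0,[0,0,0],0]])

```text
time: 27.45
tool_pos: [0.4829, 0.2592, 0.2762]
ee_rot: [3.141, 0.0, 1.622]
wrist_force: [-0.0, -0.8, -0.3]
width: 0.0939
finger_force: 0.0
```

Run:
```python
from h import *
o=robot.get_obs();print(o['time'],o['tool_pos'],o['wrist_force'],o['width'])
a=robot.snapshot('top');b=robot.snapshot('scene')
cv2.imwrite('pics/c8.png',np.hstack([cv2.resize(a[140:250,230:415],(400,238),interpolation=3),cv2.resize(b[160:300,230:415],(400,303),interpolation=3)[:238]]))
```

```text
27.45 [0.48286905 0.25924386 0.27619347] [-0.01580739 -0.83275534 -0.27487422] 0.09385710108606518
```

View pics/c8.png

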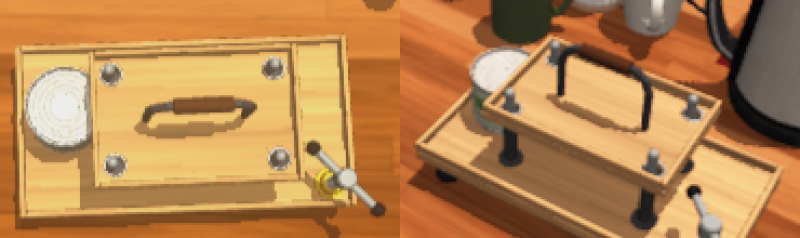

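All four pins stand through the tray's holes, at crop pixels (110,73), (273,68), (280,158) and (115,165). The tray is seated level, the tin is still standing, and the arm is clear.

```bash
python3 -c "
from bench import robot
print(robot.close_job())"
```

```text
the job is handed in; nothing more can be done
None
```

I wound the screw foot down to about 0.6 mm past level, where it bears on the worktop. The tray is seated on all four posts and released, and I handed the job in at about 27.5 s of the 64 s allowed; the hand-in returned no verdict.

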